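Stack the last crosswise layer of wood blanks and clip the drying box shut

ROBOT

A 7-joint arm with a two-finger parallel gripper is mounted at the origin on a cart in front of the work surface, level with it; the furniture and walls round the work are solid. World frame = base frame: x ahead of the robot, y to its left, z up, the work surface at z = 0. Lengths are in m, angles in rad, forces in N, time in s.
With the tool pointing down it reaches from about 0.425 to 0.825 m from the base axis. Payload 3.6 kg.
Tool frame: the origin (TCP) lies midway between the tips of the shut fingers; the grasp point (between the pads) lies 19 mm behind it (ctrl.grip_depth is the distance from the TCP to the grasp point, in m); z points along the fingers, y is the line along which they close (so a half turn about z gives the same grasp; the last joint's range is limited). The gripper opens to 93 mm and grips with 3 to 60 N. Pads are 15 mm wide; open, the fingers measure 128 mm over their backs; the gripper's body (75 mm by 188 mm) begins 65 mm behind the grasp point.
Start: joints at [-1.254, 0.615, -0.013, 1.423, 0.008, 1.103, -0.04], TCP at [0.219, 0.612, 0.219] pointing down, gripper open.
Joint ranges: [-3.12, 3.12], [-0.3, 2.06], [-1.34, 1.32], [0.26, 2.42], [-1.36, 4.5], [0.01, 1.98], [-2.84, 2.84]. Speed limits (rad/s): [2.79, 2.79, 3.14, 3.14, 3.14, 3.14, 3.14].

INTERFACE

Orientations are given as a 3x3 rotation matrix whose columns are the frame's x, y, z axes.
In Python, from workcell import sensors, imaging, finish_job, ctrl gives the robot as it stands.
- The arm moves only by the tool move_arm, never from a script. Its argument "steps" is a list of rows, each a list of 2 entries, a list of its own where there are three numbers: the shift along the world's x, y, z in units of 0.1 m (1.0 is 0.1 m), then the turn, a rotation vector about the world's x, y, z in units of 60 degrees (1.0 is 60 degrees). A call has 1 to 10 rows; each row is the pose to reach, as a shift and turn from the pose commanded when the call began; what a row does not reach only later rows make up. A row lasts 1/12 s, in which the tool goes at most 41.7 mm and 7.16 degrees, less where a joint would pass 70% of its speed; a pose out of reach is approached as far as the arm can. A call with a number of a shift or a turn outside -1 to 1 is refused whole. A call with a gripper value outside its range is refused whole. "fingers" is the opening, from 0 (shut) to 1 (fully open), set as the call begins (left out, the last holds). The fingers move at their own pace and stop on an object; "force" is the grip in N (left out, the last holds). Time passes only in rows, so rows that repeat a pose let the fingers close. It gives the time, the measured TCP pose, the force, the opening and the grip force at its end, in the units of the state.
- sensors.get_obs(): the state, without advancing time (a new reading comes with each control period).
- imaging.camera(name): name is "side" or "top" or "wrist"; returns a dict with "pixels" (420x560x3 uint8, red, green, blue), "vfov" (degrees; the focal length in pixels is half the picture's height over the tangent of half this angle, whatever the lens; pixels are square), "cx", "cy" (the principal point, pixels), "k1" (the pictures are not rectified: a ray, as slopes to the right and down, at radius r is drawn at 1 + k1 r^2 times it, then the intrinsics apply), "rvec" (rotation vector, rad) and "tvec" (3), from world to camera coordinates, as OpenCV has them. Camera axes: x right, y down, z forward; pixel columns grow to the right and rows downward; lengths in m; the calibration is good to about 2 mm. A picture is of the moment at which its call begins. There is no depth.
- finish_job(): hands the job in; it is judged then, once.
The state is a dict: "clock": time; "joint_pos": joint angles; "joint_vel": joint speeds; "joint_torque": joint torques, N m; "ee_pos": TCP position; "eef_rot": TCP orientation; "force": force on the tool from outside, world axes, zero at the start; "wrist_torque": the same for the moment, N m; "opening": opening from 0.0 (shut) to 1.0 (fully open); "gripper_force": force on a finger pad.
Only numpy, scipy, OpenCV 4.12 (cv2) and the standard library are available. Lean on these libraries where they do the work, as an engineer would, in place of code of your own. Each camera call takes 0.05 s, during which the arm holds its last target. There are 200 camera calls.

TASK

Finish stacking the wood blanks in the drying box: lay the two loose blanks on top as the next crosswise layer, one near each end of the pair below and spread like the bottom pair, so that air gets round every piece, without shifting the pieces already stacked or the things lying around. Then take the cover by its handle, set it squarely on the box and press it down until it snaps under both spring clips. Keep hold of the handle and keep pressing down firmly so the rim seal beds in: the job finishes with you still gripping the handle and pressing, do not let go.

Things in the scene. Friction and masses are not known exactly. Their poses are not given: they have to be found in the camera images.
- drying_box: dark blue-grey open tray, 170 x 170 mm, screwed to the bench (fixed). Origin at the centre of its underside on the bench; z up; y points to clip_left. Black rubber seal as rim: top 36 mm above the bench, 154 mm clear inside. Fixed lugs outside the rim at x = +87 and -87 mm (30 mm wide, tops at 54 mm, flared) centre the cover along x with 2 mm play.
- stack_seat (a point): on the tray's centre line, 38 mm above the bench: level of the top of the second pair of blanks, where the loose blanks' undersides come to lie; axes as the tray. Bottom pair: 10 to 24 mm high, along the tray's x at y = +40 and -40 mm. Second pair: 24 to 38 mm, along y at x = +40 and -40 mm. New pair: 38 to 52 mm, along x at y = +40 and -40 mm.
- box_rim (a point): on the tray's centre line at the top of the rim seal, 36 mm above the bench: where the cover's origin lies when it is fully seated; axes as the tray
- clip_left (a joint): orange sprung clip, 30 mm wide, at the tray's +y side, hinged 8 mm above the bench: 0 rad = upright (closed), grows as it is pushed outward, about 0.1 rad when the cover passes, springs back by itself. Its barb reaches 3.5 mm over the cover's flange, underside 41 mm above the bench; above it an orange tab flares outward to 64 mm as lead-in.
- clip_right (a joint): the same clip at the tray's -y side
- cover: loose light grey hood, 0.22 kg, flange 170 x 170 x 4 mm, flat top 26 mm above the flange's underside; stands upright at the robot's left. Origin: centre of the flange's underside; z up. Goes on with its x along the tray's x, either way round. Touches the clips' slopes about 11 mm above its seat; takes 8 to 18 N to pass both clips, then the force drops at once and it lands on the seal.
- cover_grip (a point): centre of the black bridge handle's bar on the cover, 42 mm above the cover's origin: grip here across its width; axes as the cover. The bar is 90 mm long (cover's x), 18 mm wide (y), from 34 to 50 mm above the origin, on two feet at x = +38 and -38 mm
- blank_1: loose, on the bench at the robot's right, flat: hardwood blank, 120 mm along its x, 20 mm along its y, 14 mm thick; origin at the centre of its underside
- blank_2: loose, on the bench at the robot's right, flat: hardwood blank, 120 mm along its x, 20 mm along its y, 14 mm thick; origin at the centre of its underside
- blank_low_a: bottom layer in the tray, +y side, stays where it is: hardwood blank, 120 mm along its x, 20 mm along its y, 14 mm thick; origin at the centre of its underside
- blank_low_b: bottom layer in the tray, -y side, stays where it is: hardwood blank, 120 mm along its x, 20 mm along its y, 14 mm thick; origin at the centre of its underside
- blank_mid_a: second layer in the tray, +x side, its x axis along the tray's y, stays where it is: hardwood blank, 120 mm along its x, 20 mm along its y, 14 mm thick; origin at the centre of its underside
- blank_mid_b: second layer in the tray, -x side, its x axis along the tray's y, stays where it is: hardwood blank, 120 mm along its x, 20 mm along its y, 14 mm thick; origin at the centre of its underside
- tape_measure: bystander: yellow tape measure, 32 x 87 x 71 mm high, near the bench's front edge
- pencil: bystander: green pencil, 136 mm long, at the bench's front edge
- marker: bystander: white and blue marker pen, 135 mm long, behind the box at its right
- masking_tape: bystander: cream roll of masking tape lying flat, 104 mm across, 25 mm high, behind the cover

How it is judged:
On the way, in this order (a step that is already met when the one before it is completed fails the run):
1. both loose blanks lie as the top crosswise layer in the tray, one at each side, let go, with the cover not yet on ((((z of blank_1 in the frame of drying_box between 0.034 and 0.043 m and x of blank_1 in the frame of drying_box between -0.014 and 0.014 m and angle between the x axis of blank_1 and the x axis of drying_box, either way round below 0.15 rad and angle between blank_1's own z axis and vertical below 0.08 rad and y of blank_1 in the frame of drying_box between 0.02 and 0.055 m) and (z of blank_2 in the frame of drying_box between 0.034 and 0.043 m and x of blank_2 in the frame of drying_box between -0.014 and 0.014 m and angle between the x axis of blank_2 and the x axis of drying_box, either way round below 0.15 rad and angle between blank_2's own z axis and vertical below 0.08 rad and y of blank_2 in the frame of drying_box between -0.055 and -0.02 m)) or ((z of blank_1 in the frame of drying_box between 0.034 and 0.043 m and x of blank_1 in the frame of drying_box between -0.014 and 0.014 m and angle between the x axis of blank_1 and the x axis of drying_box, either way round below 0.15 rad and angle between blank_1's own z axis and vertical below 0.08 rad and y of blank_1 in the frame of drying_box between -0.055 and -0.02 m) and (z of blank_2 in the frame of drying_box between 0.034 and 0.043 m and x of blank_2 in the frame of drying_box between -0.014 and 0.014 m and angle between the x axis of blank_2 and the x axis of drying_box, either way round below 0.15 rad and angle between blank_2's own z axis and vertical below 0.08 rad and y of blank_2 in the frame of drying_box between 0.02 and 0.055 m))) and distance of each of blank_low_a, blank_low_b, blank_mid_a, blank_mid_b from where it was at the start of the episode below 0.012 m and contact force between the fingers and blank_1 below 0.1 N and contact force between the fingers and blank_2 below 0.1 N and linear speed of each of blank_1, blank_2 below 0.02 m/s and not (z of cover in the frame of drying_box between 0.033 and 0.0385 m and horizontal distance between cover and drying_box below 0.006 m and angle between cover's own z axis and vertical below 0.03 rad and angle between the x axis of cover and the x axis of drying_box, either way round below 0.12 rad and value of joint each of clip_left, clip_right below 0.04 rad)), for 0.2 s.
2. the cover, held in the gripper, has snapped under both clips and sits on the rim (z of cover in the frame of drying_box between 0.033 and 0.0385 m and horizontal distance between cover and drying_box below 0.006 m and angle between cover's own z axis and vertical below 0.03 rad and angle between the x axis of cover and the x axis of drying_box, either way round below 0.12 rad and value of joint each of clip_left, clip_right below 0.04 rad and contact force between the fingers and cover above 1 N and distance between the grasp point and cover_grip below 0.025 m), for 0.1 s.
At the end, for the whole second after the job is handed in: Both blanks flat on the second pair, along the tray (0.15 rad), 20 to 55 mm either side of its middle, within 14 mm lengthwise; other blanks moved under 12 mm; cover on the rim (height 2.5, centre 6 mm), both clips upright, its handle still between the fingers, pressed on with over 6 N (all of step 2 and (((z of blank_1 in the frame of drying_box between 0.034 and 0.043 m and x of blank_1 in the frame of drying_box between -0.014 and 0.014 m and angle between the x axis of blank_1 and the x axis of drying_box, either way round below 0.15 rad and angle between blank_1's own z axis and vertical below 0.08 rad and y of blank_1 in the frame of drying_box between 0.02 and 0.055 m) and (z of blank_2 in the frame of drying_box between 0.034 and 0.043 m and x of blank_2 in the frame of drying_box between -0.014 and 0.014 m and angle between the x axis of blank_2 and the x axis of drying_box, either way round below 0.15 rad and angle between blank_2's own z axis and vertical below 0.08 rad and y of blank_2 in the frame of drying_box between -0.055 and -0.02 m)) or ((z of blank_1 in the frame of drying_box between 0.034 and 0.043 m and x of blank_1 in the frame of drying_box between -0.014 and 0.014 m and angle between the x axis of blank_1 and the x axis of drying_box, either way round below 0.15 rad and angle between blank_1's own z axis and vertical below 0.08 rad and y of blank_1 in the frame of drying_box between -0.055 and -0.02 m) and (z of blank_2 in the frame of drying_box between 0.034 and 0.043 m and x of blank_2 in the frame of drying_box between -0.014 and 0.014 m and angle between the x axis of blank_2 and the x axis of drying_box, either way round below 0.15 rad and angle between blank_2's own z axis and vertical below 0.08 rad and y of blank_2 in the frame of drying_box between 0.02 and 0.055 m))) and distance of each of blank_low_a, blank_low_b, blank_mid_a, blank_mid_b from where it was at the start of the episode below 0.012 m and contact force between cover and drying_box above 6 N); the arm keeps its last pose, push and grip.
It fails at once if the yellow tape measure is pushed away (more than 30 mm) (distance of tape_measure from where it was at the start of the episode above 0.03 m).
It fails at once if the green pencil is pushed away (more than 30 mm) (distance of pencil from where it was at the start of the episode above 0.03 m).
It fails at once if the white and blue marker pen is pushed away (more than 30 mm) (distance of marker from where it was at the start of the episode above 0.03 m).
It fails at once if the roll of masking tape is pushed away (more than 30 mm) (distance of masking_tape from where it was at the start of the episode above 0.03 m).
It also fails if it takes over 70 s, if anything falls off the work surface, if the arm or the gripper's body presses on something with over 40 N, if the wrist force passes 120 N, or if a joint passes its speed limit or range.

## Working session

There is one attempt and no reset: what is moved stays moved. The work goes in short steps, Python scripts to look and compute and a tool call to move; the robot and the scene stay as the last step left them, time stands still between calls to the robot, and variables do not carry over. Pictures are saved under pics/ and viewed, at most 10 in all, crops included, and the job is handed in when it is done.

Besides the shell and the picture viewer there is one more tool, called as a command line: name --argument value ..., lists and objects as JSON in quotes. move_arm: Moves the arm, as the interface text tells. Its arguments: {"type":"object","properties":{"steps":{"type":"array"},"fingers":{"type":"number"},"force":{"type":"number"}},"required":["steps"]}

```bash
ls; mkdir -p pics
cat > h.py <<'E'
import numpy as np, cv2
from workcell import sensors, imaging, finish_job, ctrl
def cam(n):
    c=imaging.camera(n); p=c['pixels']; f=p.shape[0]/2/np.tan(np.radians(c['vfov'])/2)
    c['K']=np.array([[f,0,c['cx']],[0,f,c['cy']],[0,0,1.]]); c['D']=np.array([c['k1'],0,0,0.])
    c['R']=cv2.Rodrigues(np.array(c['rvec'],float))[0]; c['t']=np.array(c['tvec'],float).ravel()
    return c
def save(c,n): cv2.imwrite('pics/'+n,cv2.cvtColor(c['pixels'],cv2.COLOR_RGB2BGR))
def rays(c,uv):
    uv=np.array(uv,float).reshape(-1,1,2)
    x=cv2.undistortPoints(uv,c['K'],c['D']).reshape(-1,2)
    d=np.c_[x,np.ones(len(x))]@c['R']; return -c['R'].T@c['t'], d
def onz(c,uv,z):
    o,d=rays(c,uv); return o+d*((z-o[2])/d[:,2])[:,None]
def proj(c,P):
    return cv2.projectPoints(np.array(P,float).reshape(-1,1,3),np.array(c['rvec'],float),c['t'],c['K'],c['D'])[0].reshape(-1,2)
def tri(c1,u1,c2,u2):
    o1,d1=rays(c1,u1);o2,d2=rays(c2,u2);out=[]
    for a,b in zip(d1,d2):
        s=np.linalg.lstsq(np.c_[a,-b],o2-o1,rcond=None)[0]
        p,q=o1+a*s[0],o2+b*s[1]; out.append(np.r_[(p+q)/2,np.linalg.norm(p-q)])
    return np.array(out)
E
python3 - <<'E'
from h import *
for n in ['top','side','wrist']:
    c=cam(n); save(c,n+'0.png'); print(n,c['vfov'],c['k1'],(-c['R'].T@c['t']).round(3),c['R'][2].round(2))
    print(c['R'].round(2).tolist())
o=sensors.get_obs(); print(o['ee_pos'],np.array(o['eef_rot']).round(3).tolist(),o['opening'],o['force'],ctrl.grip_depth)
E
```

```text
pics
top 54.19407571051305 0.009181969390142954 [0.437 0.033 1.003] [ 0.12  0.03 -0.99]
[[-0.0, -1.0, -0.03], [-0.99, 0.01, -0.12], [0.12, 0.03, -0.99]]
side 49.88786262990449 -0.12078821822200334 [ 0.111 -0.715  0.785] [ 0.38  0.67 -0.63]
[[0.86, -0.5, -0.01], [-0.32, -0.55, -0.77], [0.38, 0.67, -0.63]]
wrist 67.74559355219421 -0.05370354338718718 [0.143 0.639 0.383] [ 0.27 -0.1  -0.96]
[[0.34, 0.94, -0.0], [0.9, -0.32, 0.28], [0.27, -0.1, -0.96]]
[0.21889434 0.61141329 0.21777376] [[-0.942, 0.337, -0.001], [0.337, 0.942, -0.002], [-0.0, -0.002, -1.0]] 0.9970290972016057 [0.91393752 0.5903978  0.1139604 ] 0.0188
```

View pics/top0.png

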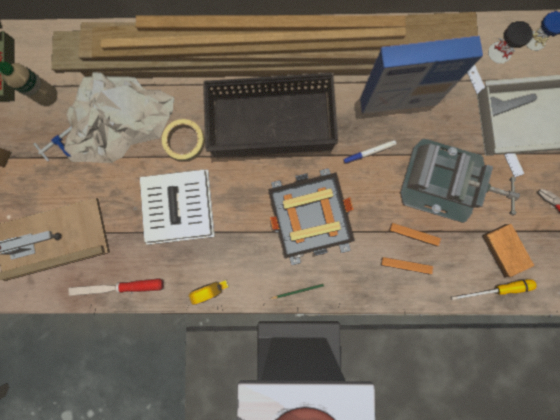

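View pics/side0.png

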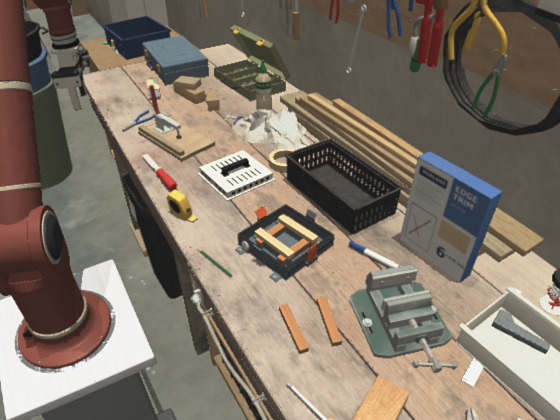

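Top view: the tray is at (311,215), turned slightly, with its clips at left and right (276,223) and (348,203). The pale second pair lies along image-horizontal. The loose blanks are at (414,235) and (407,266), the cover at (176,207), and a vise at (445,180) close to the upper blank. The side view shows the same layout, with the blanks at (293,327) and (328,320).

```bash
cat >> h.py <<'E'
def blobs(c,lo,hi,roi,amin=60):
    x0,y0,x1,y1=roi; hsv=cv2.cvtColor(c['pixels'],cv2.COLOR_RGB2HSV)
    m=np.zeros(hsv.shape[:2],np.uint8); m[y0:y1,x0:x1]=cv2.inRange(hsv,lo,hi)[y0:y1,x0:x1]
    cs=cv2.findContours(m,cv2.RETR_EXTERNAL,cv2.CHAIN_APPROX_NONE)[0]
    out=[]
    for k in cs:
        if cv2.contourArea(k)<amin: continue
        r=cv2.minAreaRect(k); out.append((r,cv2.boxPoints(r),cv2.contourArea(k)))
    return out
E
python3 - <<'E'
from h import *
T=cam('top');S=cam('side')
def show(nm,c,lo,hi,roi,z):
    for r,b,a in blobs(c,lo,hi,roi):
        w=onz(c,b,z)[:,:2]; ctr=onz(c,[r[0]],z)[0]
        e=max([w[1]-w[0],w[2]-w[1]],key=np.linalg.norm)
        print(nm,'px',np.round(r[0],1),'A',a,'ctr',ctr.round(4)[:2],'ang',np.degrees(np.arctan2(e[1],e[0])).round(1),'sz',np.linalg.norm(w[1]-w[0]).round(4),np.linalg.norm(w[2]-w[1]).round(4))
for p in [(414,235),(407,266),(310,199)]: print(cv2.cvtColor(T['pixels'],cv2.COLOR_RGB2HSV)[p[1],p[0]])
for p in [(293,327),(328,320),(297,228)]: print('s',cv2.cvtColor(S['pixels'],cv2.COLOR_RGB2HSV)[p[1],p[0]])
show('T loose',T,(5,140,90),(14,255,255),(370,215,450,285),.012)
show('T clips+low',T,(3,140,90),(16,255,255),(265,180,360,250),.04)
show('T mid',T,(18,70,140),(32,255,255),(265,170,360,260),.038)
show('S loose',S,(3,120,60),(14,255,255),(270,290,350,360),.012)
show('S mid',S,(18,70,140),(32,255,255),(230,200,340,280),.038)
for c,n,roi in ((T,'tcrop',(265,130,495,285)),(S,'scrop',(180,140,460,360))):
    x0,y0,x1,y1=roi; im=c['pixels'][y0:y1,x0:x1]
    cv2.imwrite(f'pics/{n}.png',cv2.resize(cv2.cvtColor(im,cv2.COLOR_RGB2BGR),None,fx=2.7,fy=2.7,interpolation=cv2.INTER_CUBIC))
E
```

```text
[ 14 162 186]
[ 13 159 186]
[ 24 105 206]
s [ 13 136 217]
s [ 13 136 218]
s [ 25  75 244]
T loose px [406.7 265.3] A 308.0 ctr [ 0.4249 -0.2423] ang -100.5 sz 0.0176 0.1171
T loose px [414.8 233.7] A 331.5 ctr [ 0.4996 -0.2644] ang -108.6 sz 0.0203 0.1172
T clips+low px [274.1 222.5] A 62.0 ctr [0.5255 0.0712] ang -166.1 sz 0.0149 0.0299
T clips+low px [293.6 218.7] A 128.5 ctr [0.5342 0.0254] ang -164.5 sz 0.0159 0.0546
T clips+low px [326.9 210.5] A 138.0 ctr [ 0.5532 -0.0533] ang -166.2 sz 0.0166 0.0563
T clips+low px [347.6 204.5] A 75.5 ctr [ 0.5673 -0.1022] ang -168.9 sz 0.0177 0.0306
T mid px [314.8 230.7] A 373.5 ctr [ 0.5059 -0.0243] ang -77.5 sz 0.1192 0.0209
T mid px [307.4 198.2] A 367.5 ctr [ 0.5832 -0.0079] ang -75.4 sz 0.1193 0.0217
S loose px [293. 328.] A 424.0 ctr [ 0.4218 -0.2491] ang -99.9 sz 0.0225 0.1234
S loose px [329.  320.3] A 414.0 ctr [ 0.497  -0.2711] ang -109.2 sz 0.0239 0.1252
S mid px [273.8 241.3] A 256.5 ctr [ 0.5051 -0.0278] ang -77.6 sz 0.0238 0.1257
S mid px [297.4 226.6] A 235.5 ctr [ 0.5828 -0.0118] ang -76.1 sz 0.025 0.1254
```

View pics/tcrop.png

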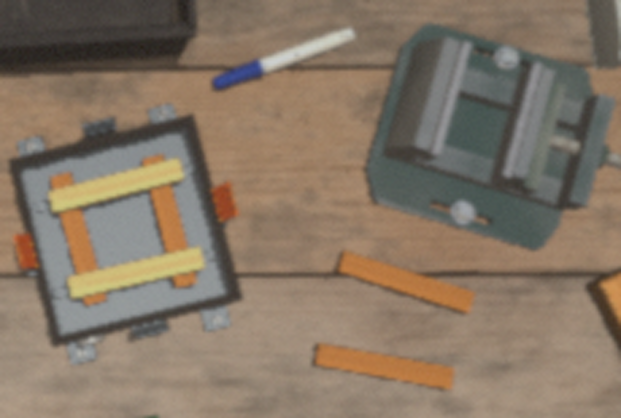

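View pics/scrop.png

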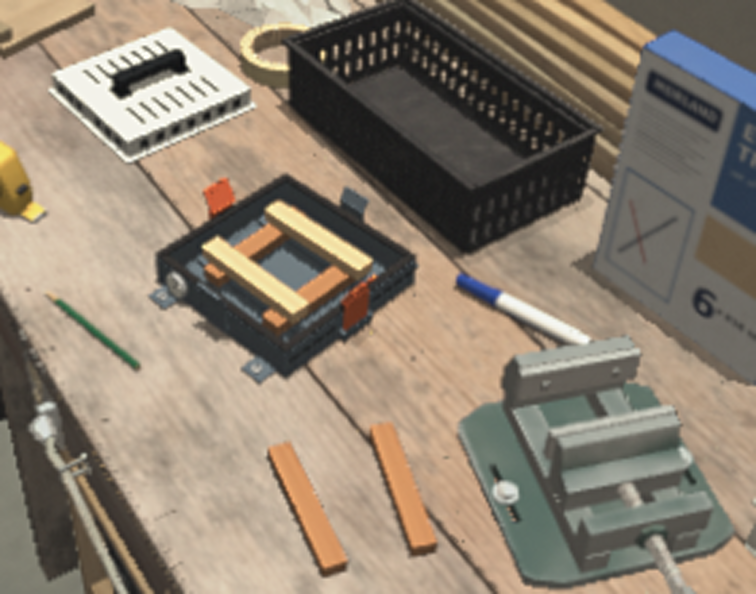

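Top crop: the tray's pale pair sits at (127,185) and (135,273) with the orange clips at (26,250) and (224,203). The near vise jaw ends around (430,160), above the upper loose blank. The side crop shows the vise jaws standing well above the blanks. I'm moving over the loose blanks for a close look.

move_arm --steps '[[[0.8,-1,0],[0,0,-0.165]],[[0.8,-1,0],[0,0,-0.165]],[[0.8,-1,0],[0,0,-0.165]],[[0.8,-1,0],[0,0,-0.165]]]' --fingers 1

```text
clock: 0.58
ee_pos: [0.3076, 0.5036, 0.2189]
eef_rot: [[-0.863, 0.506, 0.006], [0.506, 0.863, -0.007], [-0.009, -0.003, -1.0]]
force: [1.1, -0.9, -0.1]
opening: 1.007
gripper_force: 0.0
```

move_arm --steps '[[[0.8,-1,0],[0,0,-0.165]],[[0.8,-1,0],[0,0,-0.165]],[[0.8,-1,0],[0,0,-0.165]],[[0.8,-1,0],[0,0,-0.165]]]'

```text
clock: 0.92
ee_pos: [0.3866, 0.403, 0.219]
eef_rot: [[-0.762, 0.647, 0.005], [0.647, 0.762, -0.006], [-0.008, -0.001, -1.0]]
force: [-0.1, -1.2, -0.1]
opening: 1.0
gripper_force: 0.0
```

move_arm --steps '[[[0.8,-1,0],[0,0,-0.165]],[[0.8,-1,0],[0,0,-0.165]],[[0.8,-1,0],[0,0,-0.165]],[[0.8,-1,0],[0,0,-0.165]]]'

```text
clock: 1.25
ee_pos: [0.4657, 0.3024, 0.2191]
eef_rot: [[-0.64, 0.769, 0.005], [0.769, 0.64, -0.006], [-0.008, 0.0, -1.0]]
force: [0.8, -0.9, 1.0]
opening: 0.995
gripper_force: 0.0
```

move_arm --steps '[[[0,-1,0],[0,0,-0.165]],[[0,-1,0],[0,0,-0.165]],[[0,-1,0],[0,0,-0.165]]]'

```text
clock: 1.5
ee_pos: [0.4593, 0.2058, 0.2187]
eef_rot: [[-0.503, 0.864, -0.0], [0.864, 0.503, -0.004], [-0.003, -0.002, -1.0]]
force: [-1.3, -0.3, 0.1]
opening: 1.001
gripper_force: 0.0
```

move_arm --steps '[[[0,-1,0],[0,0,-0.165]],[[0,-1,0],[0,0,-0.165]],[[0,-1,0],[0,0,-0.165]]]'

```text
clock: 1.75
ee_pos: [0.4588, 0.1059, 0.219]
eef_rot: [[-0.347, 0.938, 0.0], [0.938, 0.347, -0.003], [-0.003, -0.001, -1.0]]
force: [0.1, -1.2, 0.5]
opening: 1.001
gripper_force: 0.0
```

move_arm --steps '[[[0,-1,0],[0,0,-0.165]],[[0,-1,0],[0,0,-0.165]],[[0,-1,0],[0,0,-0.165]]]'

```text
clock: 2.0
ee_pos: [0.4587, 0.0061, 0.2192]
eef_rot: [[-0.18, 0.984, 0.001], [0.984, 0.18, -0.003], [-0.003, 0.0, -1.0]]
force: [-0.0, -0.3, 0.4]
opening: 1.001
gripper_force: 0.0
```

move_arm --steps '[[[0,-1,0],[0,0,-0.165]],[[0,-1,0],[0,0,-0.165]],[[0,-1,0],[0,0,-0.165]]]'

```text
clock: 2.25
ee_pos: [0.4587, -0.0939, 0.2193]
eef_rot: [[-0.009, 1.0, 0.001], [1.0, 0.009, -0.004], [-0.004, 0.001, -1.0]]
force: [0.7, -0.2, 0.2]
opening: 1.0
gripper_force: 0.0
```

move_arm --steps '[[[0,-1,0],[0,0,-0.165]],[[0,-1,0],[0,0,-0.165]],[[0,-1,0],[0,0,-0.165]]]'

```text
clock: 2.5
ee_pos: [0.4584, -0.1942, 0.2193]
eef_rot: [[0.163, 0.987, 0.001], [0.987, -0.163, -0.005], [-0.004, 0.002, -1.0]]
force: [0.2, -1.0, 0.6]
opening: 0.999
gripper_force: 0.0
```

move_arm --steps '[[[0,-0.6,0],[0,0,-0.165]],[[0,-0.6,0],[0,0,-0.165]],[[0,-0.6,0],[0,0,-0.165]],[[0,-0.6,0],[0,0,-0.165]],[[0,-0.6,0],[0,0,-0.165]]]'

```text
clock: 2.92
ee_pos: [0.4594, -0.2464, 0.2183]
eef_rot: [[0.32, 0.947, -0.001], [0.947, -0.32, 0.002], [0.002, -0.001, -1.0]]
force: [-0.1, 0.6, -0.6]
opening: 1.0
gripper_force: 0.0
```

```bash
cat >> h.py <<'E'
def meas(nm,c,lo,hi,roi,z,amin=60):
    res=[]
    for r,b,a in blobs(c,lo,hi,roi,amin):
        w=onz(c,b,z)[:,:2]; ctr=onz(c,[r[0]],z)[0]
        e=max([w[1]-w[0],w[2]-w[1]],key=np.linalg.norm); e=e*np.sign(e[1])
        print(nm,'px',np.round(r[0],1),'A',a,'ctr',ctr.round(4)[:2],'ang',np.degrees(np.arctan2(e[1],e[0])).round(1),'sz',np.linalg.norm(w[1]-w[0]).round(4),np.linalg.norm(w[2]-w[1]).round(4))
        res.append(r[0])
    return res
E
python3 - <<'E'
from h import *
W=cam('wrist');T=cam('top');S=cam('side');save(W,'w1.png')
w=meas('W',W,(3,120,60),(16,255,255),(0,0,560,420),.014,400)
t=meas('T',T,(5,140,90),(14,255,255),(370,215,450,285),.014)
s=meas('S',S,(3,120,60),(14,255,255),(270,290,350,360),.014)
for a in w:
  P=onz(W,[a],.014)[0]; b=min(t,key=lambda q:np.hypot(*(onz(T,[q],.014)[0]-P)[:2]));d=min(s,key=lambda q:np.hypot(*(onz(S,[q],.014)[0]-P)[:2]))
  print(P.round(3),'WT',tri(W,[a],T,[b])[0].round(4),'WS',tri(W,[a],S,[d])[0].round(4))
# vise jaw corner guesses
for tp,sp in [((418,160),(507,362)),((432,163),(520,385))]:
  print('vise',tri(T,[(265+tp[0]/2.7,130+tp[1]/2.7)],S,[(180+sp[0]/2.7,140+sp[1]/2.7)])[0].round(3))
E
```

```text
W px [323.7 362.6] A 1218.5 ctr [ 0.4398 -0.5156] ang 162.4 sz 0.1024 0.0564
W px [249.  192.2] A 1449.5 ctr [ 0.4245 -0.241 ] ang 80.2 sz 0.0203 0.1197
W px [312.1 190. ] A 1542.0 ctr [ 0.4979 -0.2629] ang 70.9 sz 0.1196 0.0207
W px [331.3  22.4] A 477.5 ctr [ 0.5712 -0.0944] ang 13.0 sz 0.0468 0.0143
T px [420.5 267.7] A 86.5 ctr [ 0.4191 -0.2737] ang 80.4 sz 0.0178 0.0431
T px [430. 239.] A 112.0 ctr [ 0.4868 -0.2991] ang 70.9 sz 0.0183 0.0426
T px [401.7 229.8] A 99.5 ctr [ 0.509  -0.2332] ang 72.3 sz 0.0162 0.0536
S px [293. 328.] A 421.0 ctr [ 0.421  -0.2503] ang 80.1 sz 0.0225 0.123
S px [328.9 320.4] A 400.0 ctr [ 0.4956 -0.2723] ang 71.0 sz 0.0233 0.125
[ 0.44  -0.516  0.014] WT [ 0.4758 -0.1821  0.3693  0.0143] WS [ 0.4405 -0.3636  0.1648  0.0399]
[ 0.425 -0.241  0.014] WT [ 0.4294 -0.2354  0.101   0.0276] WS [ 0.4239 -0.2436  0.0041  0.0025]
[ 0.498 -0.263  0.014] WT [ 0.5094 -0.2759 -0.0934  0.0306] WS [ 0.4994 -0.2661  0.004   0.0026]
[ 0.571 -0.094  0.014] WT [ 0.4937 -0.1547  0.3148  0.014 ] WS [ 0.6874 -0.0196 -0.406   0.0427]
vise [ 0.596 -0.258  0.086  0.004]
vise [ 0.597 -0.274  0.074  0.006]
```

View pics/w1.png

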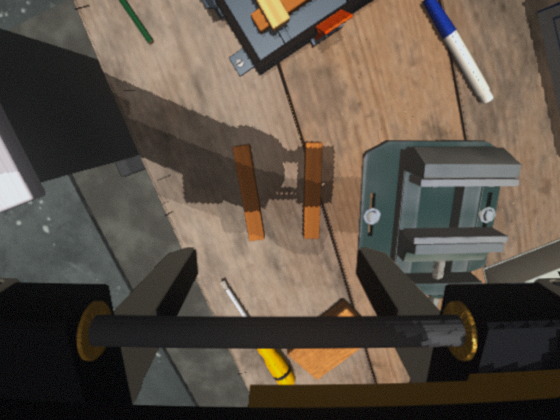

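The wrist view shows the two loose blanks clean at (249,192) and (312,190), with the vise jaw ends from column 400. The wrist and top rays agree on the blank positions within 2 mm. I'll take blank 2 first, the one nearer the robot, at (0.4245,-0.241) and 80°.

move_arm --steps '[[[-0.35,0.06,-0.9],[0,0,0.148]],[[-0.35,0.06,-0.9],[0,0,0.148]],[[-0.35,0.06,-0.9],[0,0,0.148]],[[-0.35,0.06,-0.9],[0,0,0.148]],[[-0.35,0.06,-0.9],[0,0,0.148]]]' --fingers 0.55

```text
clock: 3.48
ee_pos: [0.4245, -0.2414, 0.1287]
eef_rot: [[0.171, 0.985, -0.0], [0.985, -0.171, 0.0], [0.0, -0.0, -1.0]]
force: [-0.0, -0.4, -0.3]
opening: 0.692
gripper_force: 0.0
```

move_arm --steps '[[[0,0,-0.4],[0,0,0]],[[0,0,-0.8],[0,0,0]],[[0,0,-0.8],[0,0,0]],[[0,0,-0.8],[0,0,0]]]'

```text
clock: 3.82
ee_pos: [0.4247, -0.2419, 0.0487]
eef_rot: [[0.171, 0.985, -0.001], [0.985, -0.171, 0.001], [0.001, -0.001, -1.0]]
force: [-0.1, -0.6, 0.3]
opening: 0.55
gripper_force: 0.0
```

Run:
```python
from h import *
W=cam('wrist');save(W,'w2.png')
meas('W',W,(3,110,50),(16,255,255),(0,0,560,420),.014,400)
o=sensors.get_obs();R=np.array(o['eef_rot']);print(o['ee_pos'].round(4),np.degrees(np.arctan2(R[1,1],R[0,1])),proj(W,o['ee_pos']))
```

```text
W px [390.1 228. ] A 3960.0 ctr [ 0.5015 -0.247 ] ang 72.5 sz 0.0886 0.0254
W px [275.9 234.8] A 4527.0 ctr [ 0.4238 -0.2384] ang 78.0 sz 0.121 0.0196
[ 0.4257 -0.2428  0.0502] -9.886031795707131 [[280.2165461  263.64890542]]
```

move_arm --steps '[[[-0.01,0.03,-0.25],[0,0,-0.02]],[[-0.01,0.03,-0.4],[0,0,-0.02]],[[-0.01,0.03,-0.45],[0,0,-0.02]],[[-0.01,0.03,-0.45],[0,0,-0.02]]]'

```text
clock: 4.2
ee_pos: [0.4246, -0.2398, 0.0053]
eef_rot: [[0.192, 0.981, 0.003], [0.981, -0.192, -0.001], [-0.001, 0.003, -1.0]]
force: [-0.2, 1.1, 0.5]
opening: 0.55
gripper_force: 0.0
```

move_arm --steps '[[[0,0,0],[0,0,0]],[[0,0,0],[0,0,0]],[[0,0,0],[0,0,0]],[[0,0,0],[0,0,0]],[[0,0,0],[0,0,0]],[[0,0,0],[0,0,0]]]' --fingers 0 --force 15

```text
clock: 4.7
ee_pos: [0.4234, -0.2392, 0.0041]
eef_rot: [[0.193, 0.981, 0.001], [0.981, -0.193, -0.0], [-0.0, 0.001, -1.0]]
force: [-0.2, 0.9, 3.5]
opening: 0.21
gripper_force: 15.0
```

move_arm --steps '[[[0,0,0.3],[0,0,0]],[[0,0,0.7],[0,0,0]],[[0,0,1],[0,0,0]],[[0,0,1],[0,0,0]]]'

```text
clock: 5.03
ee_pos: [0.4259, -0.2413, 0.1085]
eef_rot: [[0.193, 0.981, 0.009], [0.981, -0.193, -0.005], [-0.003, 0.01, -1.0]]
force: [0.4, -0.6, 0.3]
opening: 0.211
gripper_force: 15.0
```

move_arm --steps '[[[0.2,0.3,0.3],[0,0,-0.11]],[[0.4,0.6,0.4],[0,0,-0.22]],[[0.66,0.92,0.5],[0,0,-0.33]],[[0.66,0.92,0.5],[0,0,-0.44]],[[0.66,0.92,0.5],[0,0,-0.55]],[[0.66,0.92,0.5],[0,0,-0.55]]]'

```text
clock: 5.53
ee_pos: [0.4892, -0.1457, 0.1528]
eef_rot: [[0.696, 0.718, -0.001], [0.718, -0.696, -0.0], [-0.001, -0.001, -1.0]]
force: [-0.0, -1.2, -1.1]
opening: 0.213
gripper_force: 15.0
```

move_arm --steps '[[[0.2,0.3,0],[0,0,-0.11]],[[0.4,0.6,0],[0,0,-0.22]],[[0.65,0.92,0],[0,0,-0.33]],[[0.65,0.92,0],[0,0,-0.44]],[[0.65,0.92,0],[0,0,-0.54]],[[0.65,0.92,0],[0,0,-0.54]],[[0.65,0.92,0],[0,0,-0.54]]]'

```text
clock: 6.12
ee_pos: [0.5533, -0.0558, 0.153]
eef_rot: [[0.972, 0.236, -0.002], [0.236, -0.972, -0.001], [-0.002, 0.0, -1.0]]
force: [-0.3, -0.4, 0.1]
opening: 0.214
gripper_force: 15.0
```

Run:
```python
from h import *
W=cam('wrist');save(W,'w3.png')
print('mid');meas('W',W,(18,60,90),(34,255,255),(0,0,560,420),.038,300)
print('or');meas('W',W,(3,110,50),(16,255,255),(0,0,560,420),.05,100)
o=sensors.get_obs();R=np.array(o['eef_rot']);print(o['ee_pos'].round(4),np.degrees(np.arctan2(R[1,1],R[0,1])),o['opening'],o['force'].round(1))
```

```text
mid
W px [213.  164.6] A 1631.0 ctr [0.5778 0.0091] ang 104.3 sz 0.0807 0.0198
or
W px [277.  354.5] A 385.5 ctr [ 0.3991 -0.0934] ang 103.6 sz 0.0334 0.017
W px [442.1 285.9] A 1722.0 ctr [ 0.5158 -0.2325] ang 71.6 sz 0.0189 0.1138
W px [132.1 209.1] A 893.5 ctr [0.5234 0.0716] ang 16.0 sz 0.0268 0.0357
W px [330.4 208.6] A 707.0 ctr [ 0.5659 -0.1022] ang 9.2 sz 0.04 0.0201
W px [235.2 227.6] A 8433.0 ctr [ 0.5281 -0.0229] ang 6.8 sz 0.1733 0.1029
W px [190.7 145.1] A 346.0 ctr [0.5919 0.0286] ang 105.8 sz 0.0236 0.0143
[ 0.5533 -0.056   0.1533] -76.40553295827021 0.211707815634864 [-0.1 -1.3 -0.2]
```

View pics/w3.png

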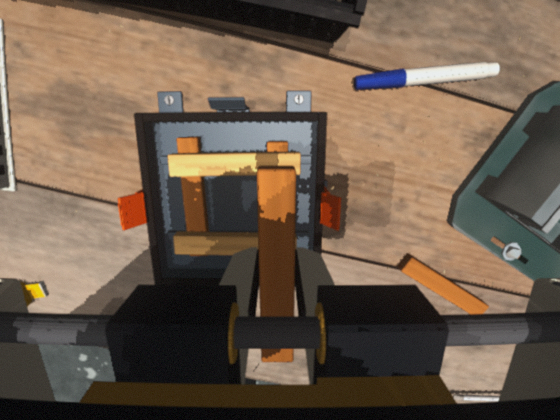

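The wrist view shows blank 2 hanging lengthwise (column 277, rows 168 to 360) over the right side of the tray. The clips at (132,209) and (330,208) give a tray centre of (0.5447,-0.0153) and a yaw of 13.7°. Lowering it now.

move_arm --steps '[[[0.01,0.02,-0.3],[0,0,0]],[[0.01,0.02,-0.6],[0,0,0]],[[0.01,0.02,-0.85],[0,0,0]],[[0.01,0.02,-1],[0,0,0]],[[0.01,0.02,-1],[0,0,0]],[[0.01,0.02,-1],[0,0,0]]]'

```text
clock: 6.67
ee_pos: [0.5545, -0.0539, 0.0535]
eef_rot: [[0.972, 0.233, -0.001], [0.233, -0.972, 0.0], [-0.001, -0.001, -1.0]]
force: [-0.2, 0.1, -0.8]
opening: 0.214
gripper_force: 15.0
```

move_arm --steps '[[[0,0,-0.03],[0,0,0]],[[0,0,-0.06],[0,0,0]],[[0,0,-0.09],[0,0,0]],[[0,0,-0.1],[0,0,0]],[[0,0,-0.1],[0,0,0]]]'

```text
clock: 7.08
ee_pos: [0.5551, -0.0529, 0.0438]
eef_rot: [[0.972, 0.234, 0.0], [0.234, -0.972, 0.0], [0.0, -0.0, -1.0]]
force: [-0.1, 0.2, -0.8]
opening: 0.213
gripper_force: 15.0
```

move_arm --steps '[[[-0.01,-0.01,-0.01],[0,0,0]],[[-0.01,-0.01,-0.02],[0,0,0]],[[-0.01,-0.01,-0.02],[0,0,0]]]'

```text
clock: 7.33
ee_pos: [0.554, -0.0543, 0.0421]
eef_rot: [[0.972, 0.233, 0.0], [0.233, -0.972, 0.0], [0.0, -0.0, -1.0]]
force: [-0.5, 0.2, 3.8]
opening: 0.214
gripper_force: 15.0
```

move_arm --steps '[[[0,0,0],[0,0,0]],[[0,0,0],[0,0,0]],[[0,0,0],[0,0,0]],[[0,0,0],[0,0,0]],[[0,0,0],[0,0,0]]]' --fingers 0.4

```text
clock: 7.75
ee_pos: [0.554, -0.054, 0.0415]
eef_rot: [[0.972, 0.233, -0.0], [0.233, -0.972, 0.0], [-0.0, -0.0, -1.0]]
force: [-0.6, -0.6, 0.2]
opening: 0.396
gripper_force: 0.0
```

move_arm --steps '[[[0,0,0.2],[0,0,0]],[[0,0,0.6],[0,0,0]],[[0,0,1],[0,0,0]],[[0,0,1],[0,0,0]],[[0,0,1],[0,0,0]]]'

```text
clock: 8.17
ee_pos: [0.5556, -0.0546, 0.1439]
eef_rot: [[0.972, 0.233, 0.005], [0.233, -0.972, -0.0], [0.005, 0.002, -1.0]]
force: [-0.6, 0.1, -0.8]
opening: 0.401
gripper_force: 0.0
```

Run:
```python
from h import *
W=cam('wrist');save(W,'w4.png')
print('mid');meas('W',W,(18,60,90),(34,255,255),(0,0,560,420),.038,300)
print('or');meas('W',W,(3,110,50),(16,255,255),(0,0,560,420),.052,100)
o=sensors.get_obs();R=np.array(o['eef_rot']);print(o['ee_pos'].round(4),np.degrees(np.arctan2(R[1,1],R[0,1])),o['opening'],o['force'].round(1))
```

```text
mid
W px [214.1 169.4] A 1807.0 ctr [0.5787 0.0071] ang 104.6 sz 0.0855 0.0204
or
W px [446.7 292.7] A 1060.0 ctr [ 0.5171 -0.2303] ang 72.3 sz 0.0195 0.1115
W px [128.2 216.2] A 944.0 ctr [0.5239 0.0711] ang 15.7 sz 0.0263 0.0349
W px [332.5 214.1] A 754.0 ctr [ 0.567  -0.1015] ang 12.1 sz 0.0406 0.0192
W px [238.  215.3] A 5540.5 ctr [ 0.547  -0.0223] ang 15.5 sz 0.0954 0.1245
W px [186.4 150.3] A 371.0 ctr [0.5917 0.0298] ang 106.3 sz 0.0201 0.0143
[ 0.5542 -0.0538  0.142 ] -76.496134441447 0.4007717328778952 [-0.5  0.3 -0.4]
```

View pics/w4.png

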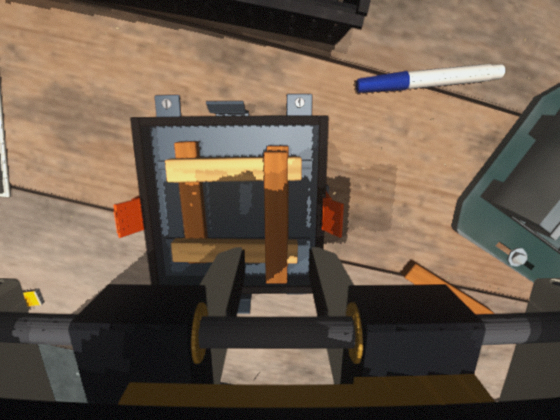

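Blank 2 lies on the pale pair at columns 265–288, rows 147–283. Now for blank 1.

move_arm --steps '[[[-0.1,-0.3,0.1],[0,0,0.11]],[[-0.2,-0.6,0.1],[0,0,0.22]],[[-0.3,-1,0.1],[0,0,0.33]],[[-0.3,-1,0.1],[0,0,0.45]],[[-0.3,-1,0.1],[0,0,0.45]]]' --fingers 0.5

```text
clock: 8.63
ee_pos: [0.5218, -0.1569, 0.1506]
eef_rot: [[0.763, 0.646, -0.003], [0.646, -0.763, 0.0], [-0.002, -0.002, -1.0]]
force: [-0.1, -0.1, -0.9]
opening: 0.498
gripper_force: 0.0
```

move_arm --steps '[[[-0.1,-0.3,0],[0,0,0.11]],[[-0.2,-0.6,0],[0,0,0.22]],[[-0.26,-1,0],[0,0,0.33]],[[-0.26,-1,0],[0,0,0.45]],[[-0.26,-1,0],[0,0,0.507]],[[-0.26,-1,0],[0,0,0.507]],[[-0.26,-1,0],[0,0,0.507]]]'

```text
clock: 9.22
ee_pos: [0.4983, -0.252, 0.1503]
eef_rot: [[0.328, 0.945, -0.002], [0.945, -0.328, 0.003], [0.002, -0.003, -1.0]]
force: [0.1, 0.4, -0.8]
opening: 0.499
gripper_force: 0.0
```

Run:
```python
from h import *
W=cam('wrist');save(W,'w5.png')
meas('W',W,(3,110,50),(16,255,255),(0,0,560,420),.014,400)
T=cam('top');print('tray top view');meas('T',T,(3,120,60),(16,255,255),(265,180,360,250),.052,100)
o=sensors.get_obs();R=np.array(o['eef_rot']);print(o['ee_pos'].round(4),np.degrees(np.arctan2(R[1,1],R[0,1])),o['opening'],o['force'].round(1))
```

```text
W px [301.6 369.2] A 2161.5 ctr [ 0.4568 -0.4582] ang 164.8 sz 0.1046 0.0609
W px [282.2 210. ] A 2175.5 ctr [ 0.4994 -0.2616] ang 72.4 sz 0.0206 0.1202
W px [292.5   8.9] A 600.5 ctr [ 0.5665 -0.0939] ang 12.9 sz 0.0379 0.0163
tray top view
T px [293.6 218.8] A 148.5 ctr [0.5329 0.0254] ang 15.4 sz 0.0177 0.0543
T px [327.7 211.7] A 367.0 ctr [ 0.5491 -0.054 ] ang 14.1 sz 0.0204 0.1174
[ 0.4984 -0.2523  0.1507] -19.08750389132041 0.5006946225827411 [-1.1  0.1  0.1]
```

View pics/w5.png

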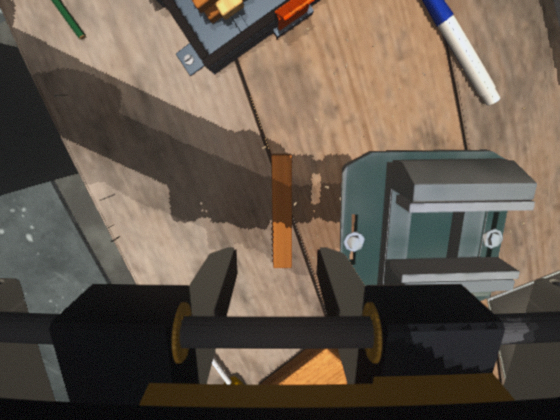

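The wrist view shows blank 1 at (282,210) and the jaw ends starting near column 390. I'll approach with a 4° tilt so the gripper body clears the vise jaws.

move_arm --steps '[[[0.01,-0.09,-0.4],[-0.022,-0.063,0.01]],[[0.01,-0.09,-0.7],[-0.022,-0.063,0.01]],[[0.01,-0.09,-0.9],[-0.022,-0.063,0.01]],[[0.01,-0.09,-0.9],[-0.022,-0.063,0.01]],[[0.01,-0.09,-0.9],[-0.022,-0.063,0.01]]]'

```text
clock: 9.73
ee_pos: [0.4989, -0.262, 0.0609]
eef_rot: [[0.317, 0.946, 0.064], [0.948, -0.316, -0.021], [-0.0, 0.067, -0.998]]
force: [0.3, -0.6, -0.6]
opening: 0.503
gripper_force: 0.0
```

Run:
```python
from h import *
W=cam('wrist')
meas('W',W,(3,110,50),(16,255,255),(0,0,560,420),.014,400)
o=sensors.get_obs();R=np.array(o['eef_rot']);print(o['ee_pos'].round(4),R.round(3).tolist(),np.degrees(np.arctan2(R[1,1],R[0,1])),o['force'].round(1))
```

```text
W px [273.7 228.9] A 4181.5 ctr [ 0.5    -0.2593] ang 74.4 sz 0.0223 0.1236
[ 0.4999 -0.2629  0.0621] [[0.317, 0.946, 0.067], [0.948, -0.316, -0.023], [-0.001, 0.07, -0.998]] -18.47811006555771 [ 0.3 -0.   0.5]
```

move_arm --steps '[[[0,0.02,-0.2],[0,0,0]],[[0,0.02,-0.35],[0,0,0]],[[0,0.02,-0.38],[0,0,0]],[[0,0.02,-0.41],[0,0,0]],[[0,0.02,-0.44],[0,0,0]],[[0,0.02,-0.46],[0,0,0]]]'

```text
clock: 10.28
ee_pos: [0.4999, -0.2616, 0.0166]
eef_rot: [[0.317, 0.946, 0.068], [0.948, -0.316, -0.024], [-0.001, 0.072, -0.997]]
force: [0.6, 0.8, -0.3]
opening: 0.501
gripper_force: 0.0
```

move_arm --steps '[[[0,0,-0.02],[0,0,0]],[[0,0,-0.05],[0,0,0]],[[0,0,-0.08],[0,0,0]],[[0,0,-0.08],[0,0,0]]]'

```text
clock: 10.62
ee_pos: [0.4988, -0.2609, 0.0072]
eef_rot: [[0.317, 0.946, 0.065], [0.948, -0.317, -0.022], [-0.0, 0.069, -0.998]]
force: [-0.1, 0.8, 0.1]
opening: 0.499
gripper_force: 0.0
```

move_arm --steps '[[[0,0,-0.015],[0,0,0]],[[0,0,-0.015],[0,0,0]],[[0,0,-0.015],[0,0,0]],[[0,0,-0.015],[0,0,0]],[[0,0,-0.015],[0,0,0]],[[0,0,-0.015],[0,0,0]],[[0,0,-0.015],[0,0,0]]]' --fingers 0 --force 20

```text
clock: 11.2
ee_pos: [0.4992, -0.2611, 0.0063]
eef_rot: [[0.317, 0.946, 0.066], [0.948, -0.316, -0.023], [-0.001, 0.07, -0.998]]
force: [0.6, 0.2, 0.6]
opening: 0.211
gripper_force: 19.9
```

move_arm --steps '[[[0,0,0.1],[0,0,0]],[[0,0,0.3],[0,0,0]],[[0,0,0.6],[0,0,0]],[[0,0,0.9],[0,0,0]],[[0,0,1],[0,0,0]],[[0,0,1],[0,0,0]]]'

```text
clock: 11.7
ee_pos: [0.5007, -0.2621, 0.1094]
eef_rot: [[0.317, 0.946, 0.072], [0.948, -0.316, -0.026], [-0.001, 0.076, -0.997]]
force: [-0.7, 0.5, -1.3]
opening: 0.213
gripper_force: 19.8
```

move_arm --steps '[[[0,0,0.2],[0.022,0.065,0]],[[0,0,0.4],[0.022,0.065,0]],[[0,0,0.4],[0.022,0.065,0]]]'

```text
clock: 11.95
ee_pos: [0.5009, -0.262, 0.148]
eef_rot: [[0.316, 0.949, 0.002], [0.949, -0.316, -0.002], [-0.001, 0.003, -1.0]]
force: [-0.2, -0.4, 0.3]
opening: 0.214
gripper_force: 19.8
```

move_arm --steps '[[[0.04,0.3,0],[0,0,-0.11]],[[0.08,0.6,0],[0,0,-0.22]],[[0.12,0.95,0],[0,0,-0.322]],[[0.12,0.95,0],[0,0,-0.322]]]'

```text
clock: 12.28
ee_pos: [0.5114, -0.1553, 0.1429]
eef_rot: [[0.606, 0.796, -0.007], [0.796, -0.606, 0.01], [0.004, -0.012, -1.0]]
force: [0.4, 1.7, -0.6]
opening: 0.215
gripper_force: 19.8
```

move_arm --steps '[[[0.04,0.3,0],[0,0,-0.11]],[[0.08,0.6,0],[0,0,-0.22]],[[0.12,0.95,0],[0,0,-0.322]],[[0.12,0.95,0],[0,0,-0.322]]]'

```text
clock: 12.62
ee_pos: [0.5228, -0.0607, 0.1429]
eef_rot: [[0.834, 0.552, -0.007], [0.552, -0.834, 0.008], [-0.001, -0.011, -1.0]]
force: [-1.4, 1.9, 0.1]
opening: 0.212
gripper_force: 19.8
```

move_arm --steps '[[[0.04,0.3,0],[0,0,-0.11]],[[0.08,0.6,0],[0,0,-0.22]],[[0.12,0.95,0],[0,0,-0.322]],[[0.12,0.95,0],[0,0,-0.322]],[[0.12,0.95,0],[0,0,-0.322]],[[0.12,0.95,0],[0,0,-0.322]]]'

```text
clock: 13.12
ee_pos: [0.5341, 0.0231, 0.145]
eef_rot: [[0.972, 0.236, -0.003], [0.236, -0.972, 0.001], [-0.003, -0.001, -1.0]]
force: [0.3, 0.1, -0.2]
opening: 0.212
gripper_force: 19.8
```

Run:
```python
from h import *
W=cam('wrist');S=cam('side');save(W,'w6.png')
o=sensors.get_obs();R=np.array(o['eef_rot']);print(o['ee_pos'].round(4),R.round(3).tolist(),np.degrees(np.arctan2(R[1,1],R[0,1])),o['opening'],o['force'].round(1))
meas('W',W,(3,110,50),(16,255,255),(0,0,560,420),o['ee_pos'][2]+.009,400)
im=np.hstack([W['pixels'][100:400,100:420],S['pixels'][130:300,180:360].repeat(1,0)[:150].copy().repeat(2,0).repeat(2,1)])
cv2.imwrite('pics/c6.png',cv2.cvtColor(im,cv2.COLOR_RGB2BGR))
```

```text
[0.5344 0.0219 0.1458] [[0.973, 0.232, -0.002], [0.232, -0.973, 0.001], [-0.001, -0.001, -1.0]] -76.57161532608077 0.21503029948131105 [ 0.3 -0.3 -0.3]
W px [424.2 211.8] A 958.0 ctr [ 0.5837 -0.0446] ang 11.3 sz 0.0214 0.0162
W px [220.1 210.5] A 721.5 ctr [0.5592 0.0596] ang 15.1 sz 0.0113 0.0238
W px [322.5 226.5] A 10270.5 ctr [0.5632 0.0054] ang 19.6 sz 0.0641 0.1027
```

View pics/c6.png

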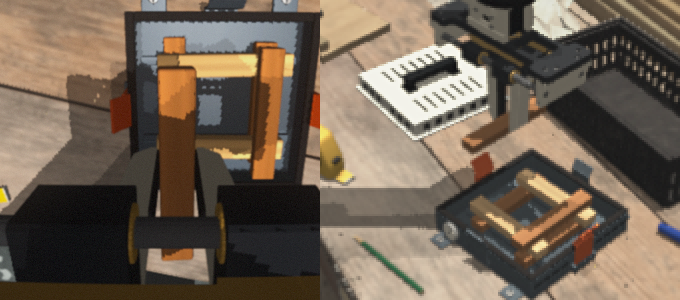

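The wrist view (left) shows blank 1 held lengthwise over the left slot. The side view (right) shows it level. Lowering.

move_arm --steps '[[[0.01,0.015,-0.3],[0,0,0]],[[0.01,0.015,-0.6],[0,0,0]],[[0.01,0.015,-0.8],[0,0,0]],[[0.01,0.015,-0.92],[0,0,0]],[[0.01,0.015,-0.92],[0,0,0]],[[0.01,0.015,-0.92],[0,0,0]]]'

```text
clock: 13.72
ee_pos: [0.5362, 0.0241, 0.0544]
eef_rot: [[0.973, 0.232, -0.001], [0.232, -0.973, 0.001], [-0.0, -0.002, -1.0]]
force: [0.1, -0.2, 0.0]
opening: 0.213
gripper_force: 19.8
```

move_arm --steps '[[[0,0,-0.02],[0,0,0]],[[0,0,-0.04],[0,0,0]],[[0,0,-0.06],[0,0,0]],[[0,0,-0.07],[0,0,0]],[[0,0,-0.07],[0,0,0]]]'

```text
clock: 14.13
ee_pos: [0.5361, 0.0256, 0.0473]
eef_rot: [[0.972, 0.235, -0.0], [0.235, -0.972, 0.002], [0.0, -0.002, -1.0]]
force: [-0.6, 0.4, -0.8]
opening: 0.211
gripper_force: 19.8
```

move_arm --steps '[[[0,-0.01,-0.01],[0,0,0]],[[0,-0.01,-0.02],[0,0,0]],[[0,-0.01,-0.02],[0,0,0]],[[0,-0.01,-0.02],[0,0,0]]]'

```text
clock: 14.47
ee_pos: [0.536, 0.0244, 0.0451]
eef_rot: [[0.972, 0.234, -0.001], [0.234, -0.972, 0.002], [-0.0, -0.002, -1.0]]
force: [0.9, 0.1, 0.3]
opening: 0.212
gripper_force: 19.8
```

move_arm --steps '[[[0,0,-0.01],[0,0,0]],[[0,0,-0.015],[0,0,0]],[[0,0,-0.015],[0,0,0]]]'

```text
clock: 14.72
ee_pos: [0.5362, 0.0244, 0.0447]
eef_rot: [[0.972, 0.234, -0.0], [0.234, -0.972, 0.003], [0.0, -0.003, -1.0]]
force: [-1.9, 0.0, 7.0]
opening: 0.214
gripper_force: 19.9
```

move_arm --steps '[[[0,0,0],[0,0,0]],[[0,0,0],[0,0,0]],[[0,0,0],[0,0,0]],[[0,0,0],[0,0,0]],[[0,0,0],[0,0,0]]]' --fingers 0.38

```text
clock: 15.13
ee_pos: [0.536, 0.0245, 0.0434]
eef_rot: [[0.972, 0.234, -0.001], [0.234, -0.972, 0.002], [-0.001, -0.002, -1.0]]
force: [0.4, 0.3, 1.0]
opening: 0.381
gripper_force: 0.0
```

move_arm --steps '[[[0,0,0.15],[0,0,0]],[[0,0,0.5],[0,0,0]],[[0,0,1],[0,0,0]],[[0,0,1],[0,0,0]],[[0,0,1],[0,0,0]]]'

```text
clock: 15.55
ee_pos: [0.5383, 0.0239, 0.1466]
eef_rot: [[0.972, 0.234, 0.006], [0.234, -0.972, 0.002], [0.007, -0.001, -1.0]]
force: [-0.2, 0.1, 0.3]
opening: 0.379
gripper_force: 0.0
```

Run:
```python
from h import *
T=cam('top');S=cam('side');save(T,'t7.png')
h=meas('T handle',T,(0,0,0),(179,255,75),(155,182,200,235),.05,40)
w=meas('T cover',T,(0,0,150),(179,60,255),(130,160,222,250),.026,300)
g=meas('S handle',S,(0,0,0),(179,255,75),(212,150,262,182),.05,30)
if h and g: print(tri(T,[h[0]],S,[g[0]]).round(4))
o=sensors.get_obs();print(o['ee_pos'].round(4),o['opening'])
```

```text
T cover px [178.6 210.3] A 5128.5 ctr [0.5574 0.3026] ang 3.9 sz 0.1873 0.1953
S handle px [234.6 166.7] A 148.0 ctr [0.5596 0.2927] ang 5.9 sz 0.091 0.0438
S handle px [253. 155.] A 85.0 ctr [0.6358 0.3211] ang 61.0 sz 0.0493 0.0563
[0.5355 0.025  0.143 ] 0.378766747201634
```

move_arm --steps '[[[0.07,0.9,0.5],[0,0,-0.047]],[[0.07,0.9,0.5],[0,0,-0.047]],[[0.07,0.9,0.5],[0,0,-0.047]]]' --fingers 0.6

```text
clock: 15.9
ee_pos: [0.5429, 0.1197, 0.1927]
eef_rot: [[0.982, 0.191, -0.003], [0.191, -0.982, 0.004], [-0.002, -0.005, -1.0]]
force: [0.3, 0.8, -0.4]
opening: 0.547
gripper_force: 0.0
```

move_arm --steps '[[[0.07,0.9,0],[0,0,-0.047]],[[0.07,0.9,0],[0,0,-0.047]],[[0.07,0.9,0],[0,0,-0.047]]]'

```text
clock: 16.15
ee_pos: [0.5482, 0.215, 0.1899]
eef_rot: [[0.989, 0.151, -0.006], [0.151, -0.989, 0.006], [-0.005, -0.007, -1.0]]
force: [-0.8, 1.0, -1.4]
opening: 0.598
gripper_force: 0.0
```

move_arm --steps '[[[0.07,0.9,0],[0,0,-0.047]],[[0.07,0.9,0],[0,0,-0.047]],[[0.07,0.9,0],[0,0,-0.047]],[[0.07,0.9,0],[0,0,-0.047]],[[0.07,0.9,0],[0,0,-0.047]]]'

```text
clock: 16.57
ee_pos: [0.556, 0.2938, 0.1914]
eef_rot: [[0.996, 0.089, -0.004], [0.089, -0.996, -0.001], [-0.004, 0.0, -1.0]]
force: [-0.5, -0.3, 0.6]
opening: 0.6
gripper_force: 0.0
```

Run:
```python
from h import *
W=cam('wrist');S=cam('side');T=cam('top');save(W,'w8.png')
o=sensors.get_obs();R=np.array(o['eef_rot']);print(o['ee_pos'].round(4),np.degrees(np.arctan2(R[1,1],R[0,1])).round(2),o['opening'],o['force'].round(1))
meas('W cover',W,(0,0,140),(179,60,255),(0,0,560,420),.026,1500)
meas('W handle',W,(0,0,0),(179,255,75),(150,60,420,300),.05,200)
print('tray top view');meas('T',T,(3,120,60),(16,255,255),(265,180,360,250),.052,60);meas('Tm',T,(18,70,120),(32,255,255),(265,170,360,260),.038)
```

```text
[0.5572 0.2916 0.1933] -85.15 0.6005900184702958 [ 1.2 -0.1  0.3]
W cover px [257.3 138. ] A 10803.5 ctr [0.613  0.3187] ang 95.4 sz 0.1589 0.0826
W cover px [116.5  24. ] A 2092.0 ctr [0.7101 0.4621] ang 92.8 sz 0.0557 0.0425
W handle px [371.5 273.5] A 2474.0 ctr [0.4811 0.1823] ang 94.8 sz 0.1028 0.0638
W handle px [212.5 273.5] A 4346.0 ctr [0.466  0.3562] ang 95.2 sz 0.1341 0.0623
W handle px [335.6 200. ] A 240.5 ctr [0.5602 0.2338] ang 6.3 sz 0.0589 0.0062
W handle px [259.1 181.5] A 1647.0 ctr [0.5725 0.3126] ang 6.5 sz 0.0232 0.0904
W handle px [337.5  72. ] A 1349.5 ctr [0.6803 0.2488] ang 95.6 sz 0.1487 0.0209
tray top view
T px [274.1 222.7] A 75.5 ctr [0.5238 0.0709] ang 13.9 sz 0.0164 0.0306
T px [347.6 204.3] A 91.0 ctr [ 0.5662 -0.1005] ang 14.4 sz 0.0196 0.0308
T px [293.9 219.3] A 360.5 ctr [0.5317 0.0246] ang 13.5 sz 0.0199 0.119
T px [327.6 211.7] A 368.5 ctr [ 0.549  -0.0539] ang 13.9 sz 0.0203 0.1173
Tm px [315.  230.6] A 185.5 ctr [ 0.506  -0.0249] ang 103.8 sz 0.0611 0.0199
Tm px [306.6 198.9] A 193.5 ctr [ 0.5816 -0.0059] ang 103.8 sz 0.0605 0.0209
```

View pics/w8.png

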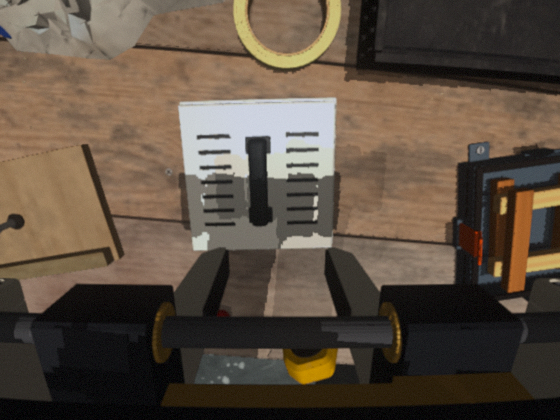

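The wrist view shows the cover with its handle at (259,181), running rows 136–226, the masking tape behind at (287,20) and the tape measure low at (310,360). Both blanks in the tray are in place. Moving over the handle and lowering partway.

move_arm --steps '[[[0.15,0.21,-0.3],[0,0,0.027]],[[0.15,0.21,-0.6],[0,0,0.027]],[[0.15,0.21,-0.7],[0,0,0.027]],[[0.15,0.21,-0.7],[0,0,0.027]],[[0.15,0.21,-0.7],[0,0,0.027]]]'

```text
clock: 17.13
ee_pos: [0.5725, 0.3135, 0.1243]
eef_rot: [[0.993, 0.114, -0.0], [0.114, -0.993, 0.001], [-0.0, -0.001, -1.0]]
force: [0.2, -0.1, 0.6]
opening: 0.6
gripper_force: 0.0
```

Run:
```python
from h import *
W=cam('wrist');S=cam('side')
o=sensors.get_obs();R=np.array(o['eef_rot']);print(o['ee_pos'].round(4),np.degrees(np.arctan2(R[1,1],R[0,1])).round(2))
meas('W handle',W,(0,0,0),(179,255,70),(180,80,380,330),.05,800)
g=meas('S handle',S,(0,0,0),(179,255,75),(212,150,262,182),.05,30)
save(W,'w9.png')
```

```text
[0.5735 0.3142 0.1259] -83.41
W handle px [279.5 288. ] A 9068.0 ctr [0.5112 0.3041] ang 96.5 sz 0.166 0.0819
W handle px [276. 218.] A 2513.0 ctr [0.5742 0.3143] ang 7.2 sz 0.0215 0.0918
S handle px [233.3 164.9] A 173.0 ctr [0.5607 0.3033] ang 9.5 sz 0.0979 0.0722
```

View pics/w9.png

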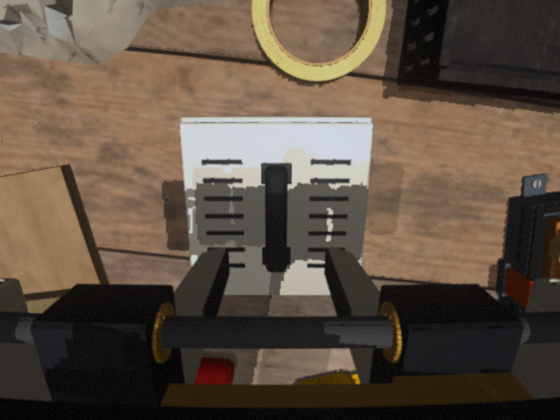

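The handle is centred between the fingers at (276,218), rows 163–272. Both wrist views agree at a bar-top height of 50 mm to within 2 mm. Descending to grip.

move_arm --steps '[[[0.005,0,-0.35],[0,0,0]],[[0.005,0,-0.65],[0,0,0]],[[0.005,0,-0.85],[0,0,0]],[[0.005,0,-0.91],[0,0,0]],[[0.005,0,-0.94],[0,0,0]],[[0.005,0,-0.94],[0,0,0]]]'

```text
clock: 17.73
ee_pos: [0.5737, 0.3153, 0.0311]
eef_rot: [[0.993, 0.116, 0.002], [0.116, -0.993, 0.002], [0.002, -0.002, -1.0]]
force: [0.3, 0.0, 0.6]
opening: 0.6
gripper_force: 0.0
```

move_arm --steps '[[[0,0,0],[0,0,0]],[[0,0,0],[0,0,0]],[[0,0,0],[0,0,0]],[[0,0,0],[0,0,0]],[[0,0,0],[0,0,0]],[[0,0,0],[0,0,0]],[[0,0,0],[0,0,0]]]' --fingers 0 --force 50

```text
clock: 18.32
ee_pos: [0.5727, 0.3152, 0.0299]
eef_rot: [[0.993, 0.117, -0.0], [0.117, -0.993, 0.002], [0.0, -0.002, -1.0]]
force: [-0.8, -0.1, 1.7]
opening: 0.189
gripper_force: 50.0
```

move_arm --steps '[[[0,0,0.1],[0,0,0]],[[0,0,0.3],[0,0,0]],[[0,0,0.55],[0,0,0]],[[0,0,0.8],[0,0,0]],[[0,0,1],[0,0,0]],[[0,0,1],[0,0,0]]]'

```text
clock: 18.82
ee_pos: [0.5754, 0.3157, 0.1346]
eef_rot: [[0.993, 0.117, 0.008], [0.117, -0.993, 0.005], [0.008, -0.004, -1.0]]
force: [0.8, 0.2, -1.4]
opening: 0.184
gripper_force: 50.0
```

move_arm --steps '[[[-0.02,-0.2,0.05],[0,0,0.03]],[[-0.04,-0.45,0.05],[0,0,0.06]],[[-0.06,-0.7,0.05],[0,0,0.1]],[[-0.08,-0.95,0.05],[0,0,0.12]]]'

```text
clock: 19.15
ee_pos: [0.5633, 0.2197, 0.1333]
eef_rot: [[0.97, 0.243, -0.003], [0.243, -0.97, 0.001], [-0.003, -0.002, -1.0]]
force: [0.6, -0.2, -2.0]
opening: 0.187
gripper_force: 50.0
```

move_arm --steps '[[[-0.02,-0.25,0],[0,0,0]],[[-0.05,-0.5,0],[0,0,0]],[[-0.07,-0.75,0],[0,0,0]],[[-0.09,-1,0],[0,0,0]]]'

```text
clock: 19.48
ee_pos: [0.5542, 0.1195, 0.1334]
eef_rot: [[0.971, 0.24, -0.003], [0.24, -0.971, 0.002], [-0.003, -0.002, -1.0]]
force: [0.8, -0.2, -2.7]
opening: 0.184
gripper_force: 50.0
```

move_arm --steps '[[[-0.02,-0.25,0],[0,0,0]],[[-0.05,-0.5,0],[0,0,0]],[[-0.07,-0.75,0],[0,0,0]],[[-0.1,-1,0],[0,0,0]]]'

```text
clock: 19.82
ee_pos: [0.5445, 0.0197, 0.1335]
eef_rot: [[0.971, 0.24, -0.003], [0.24, -0.971, 0.002], [-0.002, -0.003, -1.0]]
force: [-0.0, 0.8, -1.9]
opening: 0.191
gripper_force: 50.0
```

move_arm --steps '[[[0,-0.2,0],[0,0,0]],[[0,-0.35,0],[0,0,0]],[[0,-0.35,0],[0,0,0]],[[0,-0.35,0],[0,0,0]],[[0,-0.35,0],[0,0,0]]]'

```text
clock: 20.23
ee_pos: [0.5452, -0.0127, 0.1338]
eef_rot: [[0.97, 0.242, -0.002], [0.242, -0.97, 0.004], [-0.002, -0.004, -1.0]]
force: [0.2, -0.2, -2.2]
opening: 0.189
gripper_force: 50.0
```

Run:
```python
from h import *
W=cam('wrist');S=cam('side');save(W,'w10.png');save(S,'s10.png')
o=sensors.get_obs();R=np.array(o['eef_rot']);p=o['ee_pos'];print(p.round(4),np.degrees(np.arctan2(R[1,1],R[0,1])).round(2),o['opening'],o['force'].round(1),o['wrist_torque'].round(2))
z0=p[2]-.030
print('origin z',z0)
meas('W handle',W,(0,0,0),(179,255,70),(150,60,420,300),z0+.05,800)
meas('W cover top',W,(0,0,110),(179,60,255),(60,30,500,420),z0+.026,3000)
meas('clips',W,(3,140,60),(12,255,255),(0,0,560,420),.05,60)
hsv=cv2.cvtColor(W['pixels'],cv2.COLOR_RGB2HSV)
```

```text
[ 0.5454 -0.0124  0.134 ] -75.92 0.18999296380837521 [ 0.2  0.4 -1.9] [0.04 0.08 0.05]
origin z 0.10400090154114297
W handle px [284.5 243. ] A 10372.0 ctr [ 0.5647 -0.0118] ang 104.0 sz 0.1288 0.062
W cover top px [101.5 245.5] A 3692.5 ctr [0.5268 0.0907] ang 6.5 sz 0.0493 0.0564
W cover top px [276.5 166.5] A 25135.5 ctr [0.5974 0.0006] ang 103.9 sz 0.1563 0.0562
```

Run:
```python
from h import *
W=cam('wrist')
o=sensors.get_obs();R=np.array(o['eef_rot']);p=o['ee_pos'];z0=p[2]-.030
hsv=cv2.cvtColor(W['pixels'],cv2.COLOR_RGB2HSV)
m=cv2.inRange(hsv,(0,0,110),(179,60,255))
n,l,st,ce=cv2.connectedComponentsWithStats(m); k=l[166,230] or l[150,230]; print(k,st[k])
# profile
for u in (230,330): print(u,[(v,int(hsv[v,u,1]),int(hsv[v,u,2])) for v in range(80,175,3)])
for v in (150,190): print(v,'L',[(u,int(hsv[v,u,1]),int(hsv[v,u,2])) for u in range(150,200,3)],'R',[(u,int(hsv[v,u,1]),int(hsv[v,u,2])) for u in range(350,420,3)])
def T(x,y,z): # cover frame guess at TCP
    return np.r_[p[:2],z0+z]+np.r_[R[:2,0]*x-R[:2,1]*y,0]
for nm,P in dict(flange_far=T(.085,.0,.004),fl_l=T(.085,.085,.004),fl_r=T(.085,-.085,.004),hl=T(.077,.077,.026),hr=T(.077,-.077,.026),bar0=T(.045,0,.05),bar1=T(.045,.009,.05)).items(): print(nm,proj(W,P)[0].round(1))
# handle in its own components above fingers
hm=cv2.inRange(hsv,(0,0,0),(179,255,70)); print('bar start row', [int(np.argmax(hm[120:260,u]))+120 for u in range(262,296,3)])
```

```text
7 [    7   116   419   173 28822]
230 [(80, 101, 161), (83, 108, 134), (86, 103, 139), (89, 97, 137), (92, 99, 132), (95, 100, 132), (98, 87, 114), (101, 97, 116), (104, 96, 141), (107, 91, 143), (110, 90, 147), (113, 90, 142), (116, 29, 150), (119, 10, 210), (122, 11, 209), (125, 17, 133), (128, 15, 202), (131, 6, 206), (134, 7, 210), (137, 7, 205), (140, 7, 209), (143, 6, 209), (146, 10, 209), (149, 7, 210), (152, 7, 208), (155, 11, 211), (158, 7, 208), (161, 7, 209), (164, 6, 209), (167, 10, 209), (170, 9, 209), (173, 9, 209)]
330 [(80, 93, 134), (83, 95, 139), (86, 97, 158), (89, 96, 154), (92, 95, 143), (95, 98, 148), (98, 100, 153), (101, 93, 148), (104, 91, 134), (107, 92, 116), (110, 81, 116), (113, 85, 114), (116, 25, 142), (119, 9, 209), (122, 15, 214), (125, 19, 132), (128, 13, 203), (131, 7, 209), (134, 9, 209), (137, 9, 209), (140, 6, 210), (143, 7, 208), (146, 7, 209), (149, 6, 209), (152, 6, 210), (155, 6, 208), (158, 6, 209), (161, 5, 206), (164, 14, 199), (167, 23, 192), (170, 26, 197), (173, 27, 199)]
150 L [(150, 12, 207), (153, 12, 207), (156, 10, 208), (159, 12, 
[... 735 characters left out ...]
 204), (180, 15, 189), (183, 15, 203), (186, 11, 207), (189, 12, 208), (192, 11, 203), (195, 15, 184), (198, 10, 204)] R [(350, 26, 197), (353, 26, 193), (356, 29, 166), (359, 30, 163), (362, 25, 191), (365, 28, 193), (368, 25, 192), (371, 9, 172), (374, 8, 190), (377, 9, 204), (380, 6, 206), (383, 8, 200), (386, 9, 164), (389, 7, 196), (392, 7, 208), (395, 10, 208), (398, 9, 210), (401, 6, 206), (404, 7, 206), (407, 9, 208), (410, 6, 204), (413, 6, 207), (416, 6, 205), (419, 86, 152)]
flange_far [277.3 107.8]
fl_l [133.7 109.2]
fl_r [421.2 108.9]
hl [132.1 123.6]
hr [422.9 123.3]
bar0 [277.2 192.5]
bar1 [258.4 192.5]
bar start row [188, 188, 187, 188, 188, 188, 188, 187, 188, 188, 188, 188]
```

Run:
```python
from h import *
W=cam('wrist')
o=sensors.get_obs();R=np.array(o['eef_rot']);p=o['ee_pos'];z0=p[2]-.030
g=cv2.cvtColor(W['pixels'],cv2.COLOR_RGB2HSV)
for v in (119,122,150,170,200,210):
    print(v,'L',''.join(chr(48+int(x)//26) for x in g[v,90:160,2]),'R',''.join(chr(48+int(x)//26) for x in g[v,395:450,2]))
    print('   S','L',''.join(chr(48+int(x)//26) for x in g[v,90:160,1]),'R',''.join(chr(48+int(x)//26) for x in g[v,395:450,1]))
rx=R[:2,0]; ry=-R[:2,1]   # cover axes (x fwd, y left)
def loc(u,v,z):
    q=onz(W,[(u,v)],z0+z)[0][:2]-p[:2]; return (np.r_[q@rx,q@ry]*1000).round(1)
for v in (116,):print('far edge',[loc(u,v,.004) for u in (150,280,400)])
print('bar bottom end',loc(277,188,.026),'bar sides z.05',[loc(u,205,.05) for u in (258,297)])
hm=cv2.inRange(g,(0,0,0),(179,255,80))
for v in (195,205,215): 
    r=np.where(hm[v,230:320])[0]+230; print(v,r.min(),r.max(),loc(r.min(),v,.05),loc(r.max()+1,v,.05))
```

```text
119 L 4544554444444444444444444444444444444444444445677777777777777777777777 R 7777777777777777777777765555555555555555555554555555555
   S L 3333333333333333323333333333332333333333333332100000000000000000000000 R 0000000000000000000000123333334444433433333333333333433
122 L 4444444444444444444444444444444454444444444445677777787777777777777667 R 7778888888888888877777655555556565555555555555555555555
   S L 3333333333333333333233233333333333333333333332100000000000000000000000 R 0000000000000000000000123333333333343333333333333333333
150 L 5555555555555555555555555554444555555555677877877777878878887787887887 R 8887888778878777788787887787665555555566555665665555555
   S L 3333333333333333333333333333333333333333200000000000000000000000000000 R 0000000000000000000000000000133333333333333333333333333
170 L 5555555555555555555555555555555555555555556678777777787877788878888888 R 7787887888778787888778887655555666555555555555555566566
   S L 3333333333333333333333333333333333333333332100000000000000000000000000 R 0000000000000000000000000023343333333344333334344434334
200 L 4444444443332222111222233333444444555555555555667777777777777777777777 R 7787777877878778778777655555555555555555555555555555555
   S L 2222222232323222322322233333333333333333333333210000101100100000001111 R 0000000000000000000001233433333333333333333333333333333
210 L 4444444444444444444444455555555555555555555555544566667777777777777777 R 5665333333333333333345565555555555555555555555555555544
   S L 2222222222222222222222222222222222222222222222221101111111110110100111 R 1101101111011011011123333333333333333333333333333333333
far edge [array([81. , 75.7]), array([80.4, -1.5]), array([ 80.8, -72.6])]
bar bottom end [42.   0.3] bar sides z.05 [array([38.8,  9.4]), array([38.8, -9.4])]
195 253 299 [43.8 11.7] [ 43.8 -10.8]
205 253 299 [38.8 11.8] [ 38.8 -10.9]
215 253 309 [33.8 11.9] [ 33.8 -15.8]
```

move_arm --steps '[[[0.025,-0.02,-0.15],[0,0,-0.005]],[[0.025,-0.02,-0.3],[0,0,-0.005]],[[0.025,-0.02,-0.38],[0,0,-0.005]],[[0.025,-0.02,-0.38],[0,0,-0.005]],[[0.025,-0.02,-0.38],[0,0,-0.005]],[[0.025,-0.02,-0.38],[0,0,-0.005]]]'

```text
clock: 20.93
ee_pos: [0.5486, -0.0166, 0.0972]
eef_rot: [[0.972, 0.235, 0.0], [0.235, -0.972, 0.002], [0.001, -0.001, -1.0]]
force: [0.4, -0.7, -2.4]
opening: 0.19
gripper_force: 50.0
```

Run:
```python
from h import *
W=cam('wrist');save(W,'w11.png')
o=sensors.get_obs();R=np.array(o['eef_rot']);p=o['ee_pos'];z0=p[2]-.030
print(p.round(4),np.degrees(np.arctan2(R[1,1],R[0,1])).round(2),o['force'].round(1))
g=cv2.cvtColor(W['pixels'],cv2.COLOR_RGB2HSV)
C=np.r_[.545,-.0153]; a=np.radians(13.8); X=np.r_[np.cos(a),np.sin(a)];Y=np.r_[-X[1],X[0]]
def tr(x,y,z): return np.r_[C+X*x+Y*y,z]
for nm,q in dict(lugtop_in=tr(.087,0,.054),lugtop_l=tr(.087,.015,.054),lugtop_r=tr(.087,-.015,.054),clipL=tr(0,.095,.064),clipR=tr(0,-.095,.064)).items(): print(nm,proj(W,q)[0].round(1))
for u in (200,255,277,300,350): print(u,'V',''.join(chr(48+int(x)//16) for x in g[80:135,u,2]),'S',''.join(chr(48+int(x)//26) for x in g[80:135,u,1]))
for v in (118,130): print(v,'V',''.join(chr(48+int(x)//26) for x in g[v,90:470,2]))
meas('clips',W,(2,150,60),(10,255,255),(0,60,560,420),.06,20)
```

```text
[ 0.5487 -0.0166  0.0974] -76.38 [-0.2  0.  -2.1]
lugtop_in [273.1 110.8]
lugtop_l [249.7 110.9]
lugtop_r [296.6 110.7]
clipL [136.9 243.5]
clipR [411.3 242.6]
200 V 999988899986577777789:::9777777777779;<=<<=<66:<<===<== S 4443433333320111100000000001111111101000000001000000000
255 V 9888888988989999997555533333333333369<<=<==<98;<<<==<== S 3333333333333333333111100010110010001000000000000000000
277 V 9999888999999999997555533333333333359;<<<==<98;<<<<=<=< S 3333333333333333333011100000000110001000000000000000000
300 V 989999998889899999988887777788888888:;<<<==<98;<<<====< S 3333333333333333333333333333333333321000000001000000000
350 V 999999999987678878:<<<<<<;87888888889;<=<==<76:<<<====< S 3333333433320101000000000000011101100000000001100000000
118 V 44444444444444444444445544555555555555555554456777777777777777777777777777777777777777777777777777777777777777777777777777777777777777777777777777777777777777777777778777777877777777777777777777777777777777777777777777777777777777777777777777777777777777777777777777777777777777777777777777777777777777777777776677777777777776666566565555555555555555555555555555555555555555555555
130 V 44444444444444444444444444444444444444577777777777777777777887777878778787777787887878877888788787778887877788888787778887788887788788877878788888888778878877877888788777877888878878887777788878878787778888888788877887888877788788878878778888878878788878888878887787878888778787788887877878777777877778777777778778777777777777777777777655555555555555555555565555555555555555555555
clips px [139.4 243.6] A 127.5 ctr [0.5206 0.0767] ang 13.7 sz 0.0031 0.0298
```

Run:
```python
from h import *
W=cam('wrist')
o=sensors.get_obs();R=np.array(o['eef_rot']);p=o['ee_pos'];z0=p[2]-.030
g=cv2.cvtColor(W['pixels'],cv2.COLOR_RGB2HSV)
C=np.r_[.545,-.0153]; a=np.radians(13.8); X=np.r_[np.cos(a),np.sin(a)];Y=np.r_[-X[1],X[0]]
def tc(u,v,z): q=onz(W,[(u,v)],z)[0][:2]-C; return (np.r_[q@X,q@Y]*1000).round(1)
for v in (101,106,112): 
    r=np.where((g[v,225:330,2]<95)&(g[v,225:330,1]<60))[0]+225; print(v,r.min(),r.max(),[tc(u,v,.054) for u in (r.min(),r.max()+1)])
print('lug outer/step rows',[tc(265,v,.054) for v in (98,103,115)])
for v in (118,121):
    r=np.where(g[v,100:460,1]<40)[0]+100; print('flange',v,r.min(),r.max(),[tc(u,v,z0+.004) for u in (r.min(),r.max()+1)])
print('flange far',[tc(u,115.5,z0+.004) for u in (150,277,400)])
for u in (400,405,410,415,420,425): print(u,'V',''.join(chr(48+int(x)//16) for x in g[225:262,u,2]),'H',''.join(chr(48+min(int(x)//4,40)) for x in g[225:262,u,0]))
```

```text
101 251 296 [array([93.2, 13.9]), array([ 93. , -15.3])]
106 251 296 [array([90.1, 14. ]), array([ 90. , -15.4])]
112 252 295 [array([86.4, 13.4]), array([ 86.3, -14.8])]
lug outer/step rows [array([94.9,  5. ]), array([91.9,  5. ]), array([84.5,  5.1])]
flange 118 137 416 [array([83.5, 80.9]), array([ 82.8, -86. ])]
flange 121 136 417 [array([81.8, 81.7]), array([ 81.1, -86.8])]
flange far [array([84.8, 72.9]), array([84. , -2.6]), array([ 84.1, -75.5])]
400 V 5555556776566555555555555555555555545 H 5655644444435437443435536433565544555
405 V 5555555555567655567765555555555555555 H 4355564264456544544354543565445535545
410 V 5555555555555555555555566666666778888 H 4645444544345553633443333334333333333
415 V 8888887777667777777888888888877788888 H 3333333333333333333333333333333333333
420 V 8888888887777777778788888788777777889 H 3333333333333333333333333333333334333
425 V 9998888878877777778788878788887777788 H 3333333333333333333333333333333333333
```

move_arm --steps '[[[0.005,0.02,-0.04],[0,0,0.004]],[[0.005,0.02,-0.08],[0,0,0.004]],[[0.005,0.02,-0.12],[0,0,0.004]],[[0.005,0.02,-0.16],[0,0,0.004]],[[0.005,0.02,-0.18],[0,0,0.004]],[[0.005,0.02,-0.18],[0,0,0.004]]]' --force 60

```text
clock: 21.53
ee_pos: [0.5481, -0.0146, 0.078]
eef_rot: [[0.971, 0.239, -0.002], [0.239, -0.971, 0.002], [-0.001, -0.002, -1.0]]
force: [-0.0, -0.5, -1.6]
opening: 0.189
gripper_force: 60.0
```

Run:
```python
from h import *
o=sensors.get_obs();R=np.array(o['eef_rot']);p=o['ee_pos'];z0=p[2]-.030
C=np.r_[.545,-.0153]; a=np.radians(13.8); X=np.r_[np.cos(a),np.sin(a)];Y=np.r_[-X[1],X[0]]
print(p.round(4),'tray xy',((p[:2]-C)@X*1000).round(1),((p[:2]-C)@Y*1000).round(1),np.degrees(np.arctan2(R[1,1],R[0,1])).round(2),o['force'].round(1),o['wrist_torque'].round(2))
W=cam('wrist');g=cv2.cvtColor(W['pixels'],cv2.COLOR_RGB2HSV)
def tc(u,v,z): q=onz(W,[(u,v)],z)[0][:2]-C; return (np.r_[q@X,q@Y]*1000).round(1)
for v in (101,106): 
    r=np.where((g[v,225:330,2]<95)&(g[v,225:330,1]<60))[0]+225; print(v,r.min(),r.max(),[tc(u,v,.054) for u in (r.min(),r.max()+1)])
for v in (118,121):
    r=np.where(g[v,100:460,1]<40)[0]+100; print('flange',v,r.min(),r.max(),[tc(u,v,z0+.004) for u in (r.min(),r.max()+1)])
for u in (200,265,277,350): print(u,'V',''.join(chr(48+int(x)//16) for x in g[80:135,u,2]))
```

```text
[ 0.5481 -0.0146  0.078 ] tray xy 3.2 -0.1 -76.17 [-0.  -0.5 -1.6] [-0.08  0.23  0.07]
101 252 303 [array([92. , 14.2]), array([ 92. , -15.7])]
106 253 302 [array([89.2, 13.7]), array([ 89.2, -15.2])]
flange 118 137 416 [array([83.1, 83.3]), array([ 83. , -83.5])]
flange 121 136 417 [array([81.4, 84.1]), array([ 81.3, -84.3])]
200 V 8888889985677777777777777777777777779;<=<<=;66:<<==<===
265 V 7777677777778899645554333333333333369<<=<==<98;<=======
277 V 8888999999999998645554333334333333369;<=<==<98;<<======
350 V 9999999986688888888888888888888888889;<=<==<66;<<<==<==
```

move_arm --steps '[[[0,-0.005,-0.02],[0,0,0]],[[0,-0.005,-0.04],[0,0,0]],[[0,-0.005,-0.06],[0,0,0]],[[0,-0.005,-0.06],[0,0,0]]]'

```text
clock: 21.92
ee_pos: [0.5496, -0.0151, 0.0736]
eef_rot: [[0.971, 0.239, 0.002], [0.239, -0.971, 0.002], [0.002, -0.002, -1.0]]
force: [-0.5, 1.6, 3.4]
opening: 0.186
gripper_force: 60.0
```

move_arm --steps '[[[0,0,-0.02],[0,0,0]],[[0,0,-0.04],[0,0,0]],[[0,0,-0.06],[0,0,0]],[[0,0,-0.06],[0,0,0]]]'

```text
clock: 22.25
ee_pos: [0.5484, -0.0148, 0.0664]
eef_rot: [[0.971, 0.24, -0.001], [0.24, -0.971, 0.002], [-0.0, -0.002, -1.0]]
force: [-0.2, -0.1, -1.7]
opening: 0.185
gripper_force: 60.0
```

move_arm --steps '[[[0,0,-0.01],[0,0,0]],[[0,0,-0.02],[0,0,0]],[[0,0,-0.03],[0,0,0]],[[0,0,-0.03],[0,0,0]],[[0,0,-0.03],[0,0,0]]]'

```text
clock: 22.67
ee_pos: [0.5484, -0.0149, 0.0658]
eef_rot: [[0.971, 0.239, -0.0], [0.239, -0.971, 0.004], [0.001, -0.004, -1.0]]
force: [-4.6, 1.8, 16.2]
opening: 0.191
gripper_force: 60.0
```

Run:
```python
from h import *
W=cam('wrist');T=cam('top');S=cam('side');o=sensors.get_obs();p=o['ee_pos'];print(p.round(4),o['force'].round(1),o['wrist_torque'].round(2),o['opening'],o['gripper_force'])
meas('clips W',W,(2,150,60),(12,255,255),(0,60,560,420),.06,20)
meas('clips T',T,(2,150,60),(12,255,255),(255,180,370,250),.06,10)
meas('clips S',S,(2,150,60),(12,255,255),(230,190,340,290),.06,10)
```

```text
[ 0.5484 -0.0149  0.0658] [-5.4  3.  14.7] [ 0.38  1.27 -0.04] 0.1886715109484939 60.00393211841583
clips W px [422.4 260.3] A 1109.5 ctr [ 0.5665 -0.1015] ang 12.3 sz 0.0321 0.0168
clips W px [130.7 259.2] A 1101.5 ctr [0.5246 0.071 ] ang 14.3 sz 0.0168 0.0324
clips S px [311. 253.] A 82.0 ctr [ 0.5467 -0.1246] ang 55.8 sz 0.0185 0.0516
clips S px [260.  209.8] A 26.0 ctr [0.5219 0.0702] ang 13.8 sz 0.0269 0.0141
```

move_arm --steps '[[[-0.005,0,-0.005],[0,0,0]],[[-0.005,0,-0.005],[0,0,0]],[[-0.005,0,-0.005],[0,0,0]],[[-0.005,0,-0.005],[0,0,0]],[[-0.005,0,-0.005],[0,0,0]],[[-0.005,0,-0.005],[0,0,0]],[[-0.005,0,-0.005],[0,0,0]],[[-0.005,0,-0.005],[0,0,0]]]'

```text
clock: 23.48
ee_pos: [0.5484, -0.0149, 0.0658]
eef_rot: [[0.971, 0.239, 0.001], [0.239, -0.971, 0.004], [0.002, -0.004, -1.0]]
force: [-5.0, 2.9, 17.3]
opening: 0.185
gripper_force: 60.0
```

```bash
python3 -c "
from h import *
o=sensors.get_obs();print(o['ee_pos'].round(4),o['force'].round(1),o['gripper_force'])
if o['force'][2]>9: print(finish_job())
"
```

```text
[ 0.5484 -0.0149  0.0658] [-5.   2.9 17.3] 60.00500500202179
the job is handed in; nothing more can be done
None
```

I've handed the job in: both blanks lie crosswise on top, the cover is snapped under both clips, and the gripper still holds the handle and presses with about 17 N; no verdict came back, and I viewed 11 pictures, one over the limit of 10.

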